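# Start the leak test on the pressure-cell bench

## Robot

A 6-joint arm with a two-finger parallel gripper is mounted at the origin on the work surface. World frame = base frame: x ahead of the robot, y to its left, z up, the work surface at z = 0. Lengths are in m, angles in rad, forces in N, time in s.
With the tool pointing down it reaches from about 0.3 to 0.875 m from the base axis. Payload 6.4 kg.
Tool frame: the origin (TCP) lies at the very end of the fingers, on their centre line; the grasp point (between the pads) lies 19 mm behind it (ctrl.hold_point_z is the distance from the TCP to the grasp point, in m); y points along the fingers, x is the direction in which the jaws open and shut, and the axes are right-handed (so a half turn about y gives the same grasp; the last joint's range is limited). The gripper opens to 85 mm and grips with 20 to 120 N. Pads are 22 mm wide; open, the fingers measure 114 mm over their backs; the gripper's body (76 mm by 85 mm) begins 54 mm behind the grasp point. The pads swing forward as they close: fully open they stand 13 mm farther back than shut.
Start: joints at [-1.325, 0.181, 1.607, -0, 1.354, -0.206], TCP at [0.251, -0.517, 0.231] pointing down, gripper open.
Joint ranges: [-2.99, 2.99], [-0.89, 2.07], [0.3, 2.58], [-1.14, 4.28], [0, 2.63], [-3.12, 3.12]. Speed limits (rad/s): [2.57, 2.57, 3.01, 3.14, 3.14, 3.14].

## Interface

Orientations are given as a unit quaternion [w, x, y, z].
In Python, from bench import ctrl, imaging gives the robot as it stands.
- The arm moves only by the shell command python3 -m jog 'ROWS'. ROWS is JSON, a list of rows, each a list of 3 entries, a list of its own where there are three numbers: the shift along the tool's x, y, z in cm, then the turn, a rotation vector about the tool's x, y, z in rad, then the finger opening in cm, from 0 to 8.54. A call has 1 to 12 rows; each row shifts and turns the pose as measured when the row begins, along the tool's axes as they then stand; what a row does not reach is not made up. A row lasts 1/12 s, in which the tool goes at most 41.7 mm and 7.16 degrees, less where a joint would pass 70% of its speed; a pose out of reach is approached as far as the arm can. A call is refused whole if a number of a shift passes 4.17 or a number of a turn 0.125, either way. A call with a gripper value outside its range is refused whole. The fingers move at their own pace and stop on an object; the grip force is fixed at half the most. Time passes only in rows, so rows that do not move let the fingers close. It gives the time, the measured TCP pose, the force and the opening at its end, in the units of the state.
- ctrl.get_obs(): the state, without advancing time (a new reading comes with each control period).
- imaging.camera(name): name is "scene" or "top" or "wrist"; returns a dict with "frame" (480x640x3 uint8, red, green, blue), "depth" (480x640 float32, m along the optical axis (not along the pixel's ray), 0 where there is no reading), "K" (3x3 intrinsics, pixels), "R" (3x3) and "t" (3): a world point X has camera coordinates R X + t. Camera axes: x right, y down, z forward; pixel columns grow to the right and rows downward; lengths in m; the calibration is good to about 2 mm. A picture is of the moment at which its call begins.
- ctrl.hand_in(): hands the job in, once; it reports no verdict.
The state is a dict: "time_s": time; "q": joint angles; "dq": joint speeds; "joint_efforts": joint torques, N m; "eef_pos": TCP position; "eef_rot": TCP orientation; "wrist_force": force on the tool from outside, world axes, zero at the start; "torque": the same for the moment, N m; "opening": opening from 0.0 (shut) to 1.0 (fully open).
Only numpy, scipy, OpenCV 4.12 (cv2) and the standard library are available. Lean on these libraries where they do the work, as an engineer would, in place of code of your own. Each camera call takes 0.05 s, during which the arm holds its last target. There are 200 camera calls.

## Task

Start the leak test with your fingertips: first push down the raised half of the large rocker on the power box so that it stays over, then push the round mushroom plunger of the vent valve fully home so that it stays in, and then press the long key on the loose timer box all the way down and let it go. Do not press the square-capped drain plunger or the small round key, and press each control only in its turn. Nothing needs gripping: do not lift, tip or shift the timer box, and leave the flask, beaker and the other loose things where they stand.

Things in the scene. Friction and masses are not known exactly. Their poses are not given: they have to be found in the camera images.
- power_box: grey box 90 x 84 x 45 mm tall, fixed to the bench, with one large white paddle rocker in a black bezel on top. Origin: centre of its underside; z up; the half of the rocker to be pushed is the one on its +x side. The hinge runs along its y, 56 mm above the bench.
- rocker (a joint): angle of the rocker: 0 = off (the +x half stands up at 25 degrees, the -x half is level), 0.44 rad = fully over (the +x half level, 56 mm above the bench). It turns against a stiff hinge (about 2 N at the raised pad) and stays where it is left. Each half is 36 mm long and 44 mm wide.
- rocker_raised (a point): point on the upper face of the half to be pushed, mid width, 26 mm from the hinge; at the start about 66 mm above the bench. Moves with the rocker. Pushing it straight down 11 mm turns the rocker fully.
- vent (a joint): how far the vent plunger is pushed in: near 0 = out, 0.014 m = fully home. It slides straight down against about 4 N of friction and stays where it is left.
- vent_top (a point): centre of the top of the vent valve's black mushroom plunger: round head 40 mm across, top 81 mm above the bench when out, 67 mm when home. It stands on a fixed aluminium block 80 x 120 x 45 mm.
- start_key (a joint): how far the long key is pressed: 0 = up, 0.006 m = fully down. Spring return, about 5 N when fully down.
- start_top (a point): centre of the top of the long white key (56 x 24 mm, its length along x of the timer box), 52 mm above the bench when up.
- timer_box: loose grey box 90 x 120 x 42 mm tall, about 0.7 kg, standing on the bench. Origin: centre of its underside; z up. The long key is 28 mm to its -y side, the small round key 38 mm to its +y side.
- stop_key (a joint): how far the small round white key (18 mm across, standing 6 mm proud of the timer box) is pressed: leave it at 0.
- drain (a joint): how far the drain plunger is pushed in, from 0 to 0.014 m: leave it out.
- drain_top (a point): centre of the top of the drain valve's plunger, which is NOT to be pushed: black square cap 30 x 30 mm, top 81 mm above the bench, on an aluminium block like the vent valve's.
- nut: loose brass hexagon nut 26 mm across its flats, 20 mm tall, standing on the vent valve's block about 65 mm from the mushroom's axis. Origin: centre of its underside. Leave alone.
- flask: loose conical glass flask, 84 mm across, 130 mm tall. Origin: centre of its underside. Leave alone.
- beaker: loose open glass beaker, 72 mm across, 90 mm tall. Origin: centre of its underside. Leave alone.
- reagent: loose amber jar, 52 mm across, 100 mm tall. Origin: centre of its underside. Leave alone.
- spanner: loose steel spanner 150 mm long, lying flat along its x. Leave alone.
- union: loose steel pipe union, 50 mm long, 30 mm across, lying along its x. Leave alone.
- core: loose grey stone core, upright cylinder 38 mm across, 60 mm tall. Origin: centre of its underside. Leave alone.

How it is judged:
On the way, in this order (a step that is already met when the one before it is completed fails the run):
1. the rocker is pushed over (value of joint rocker above 0.36 rad), for 0.1 s.
2. the vent plunger is pushed home (value of joint rocker above 0.36 rad and value of joint vent above 0.0115 m), for 0.1 s.
3. the long key is pressed down (all of step 2 and value of joint start_key above 0.0045 m), for 0.05 s.
4. the long key is let go (all of step 2 and value of joint start_key below 0.0015 m), for 0.1 s.
At the end, for the whole second after the job is handed in: Rocker over (beyond 0.36 of 0.44 rad); vent plunger in (beyond 11.5 of 14 mm); long key pressed beyond 4.5 mm and up again; drain plunger (under 4 mm) and round key (under 1.5 mm) unpressed; timer box flat and all loose things upright, within 30 mm of their places (all of step 4 and value of joint stop_key below 0.0015 m and value of joint drain below 0.004 m and angle between timer_box's own z axis and vertical below 0.05 rad and distance of each of timer_box, nut, flask, beaker, reagent, spanner, union, core from where it was at the start of the episode below 0.03 m and linear speed of timer_box below 0.02 m/s and angle between each of nut, flask, beaker, reagent, spanner, union, core's own z axis and vertical below 0.2 rad); the robot touches nothing.
It fails at once if the vent plunger is pushed before the rocker is over (value of joint vent above 0.005 m and not (value of joint rocker above 0.36 rad)).
It fails at once if the long key is pressed before the rocker is over and the vent is home (value of joint start_key above 0.003 m and (not (value of joint rocker above 0.36 rad) or not (value of joint vent above 0.0115 m))).
It fails at once if the drain plunger or the small round key is pressed (value of joint drain above 0.004 m or value of joint stop_key above 0.002 m).
It fails at once if the timer box is lifted, tipped or shifted (height (world z) of timer_box above 0.01 m or angle between timer_box's own z axis and vertical above 0.15 rad or distance of timer_box from where it was at the start of the episode above 0.03 m).
It fails at once if a bystander is lifted, shifted by more than 30 mm or knocked over (distance of any of nut, flask, beaker, reagent, spanner, union, core from where it was at the start of the episode above 0.03 m or angle between any of nut, flask, beaker, reagent, spanner, union, core's own z axis and vertical above 0.5 rad).
It also fails if it takes over 58 s, if anything falls off the work surface, if the arm or the gripper's body presses on something with over 40 N, if the wrist force passes 120 N, or if a joint passes its speed limit or range.

## Working session

There is one attempt and no reset: what is moved stays moved. The work goes in short steps, Python scripts to look and compute and a shell command to move; the robot and the scene stay as the last step left them, time stands still between calls to the robot, and variables do not carry over. Pictures are saved under pics/ and viewed, about 8 in all and at most 12, crops included, and the job is handed in when it is done.

```bash
mkdir -p pics; cat > h.py <<'E'
import numpy as np, cv2
from bench import ctrl, imaging
def snap(n,f):
    c=imaging.camera(n); np.savez('/tmp/%s.npz'%f,**c); cv2.imwrite('pics/%s.png'%f,c['frame'][:,:,::-1]); return c
def P(f,u,v,d=None,z=None):
    c=np.load('/tmp/%s.npz'%f); 
    r=np.linalg.inv(c['K'])@[u,v,1]; R,t=c['R'],c['t']
    o=-R.T@t; w=R.T@r
    if z is not None: return o+w*(z-o[2])/w[2]
    if d is None:
        p=c['depth'][v-1:v+2,u-1:u+2]; d=np.median(p[p>0])
    return o+w*d
E
python3 - <<'E'
from h import *
snap('top','top1'); snap('scene','sc1')
o=ctrl.get_obs(); print(o['time_s'],o['eef_pos'],o['eef_rot'],o['opening'],o['wrist_force'])
E
```

```text
0.1 [ 0.25093015 -0.51680145  0.23045465] [ 0.59968826 -0.59889569  0.37571384 -0.37488272] 1.0014418884105292 [ 0.65928684 -0.42320453 -0.01728733]
```

View pics/top1.png

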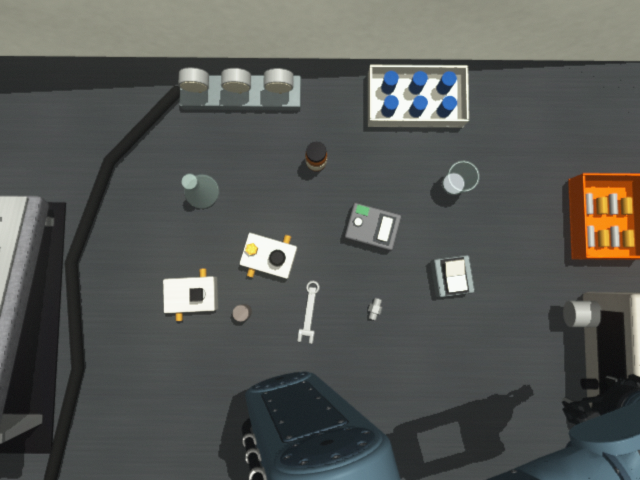

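View pics/sc1.png

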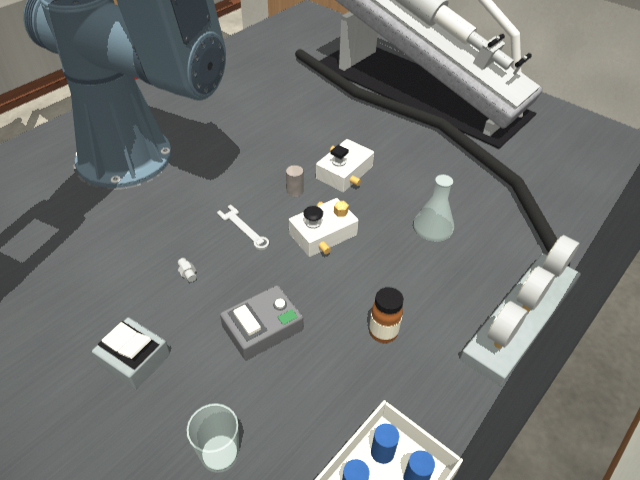

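The top view shows the rocker at about (455,275), the mushroom at (277,258), the long key at (386,229) and the drain's square cap at (196,295). Next I'll get positions from depth and enlarge the key items.

```bash
python3 - <<'E'
from h import *
np.set_printoptions(precision=4,suppress=True)
for n,u,v in [('rk up',455,266),('rk lo',457,284),('rk mid',456,275),('vent',277,258),('key',386,229),('stop',358,222),('nut',251,250),('drain',196,295)]: print(n,P('top1',u,v))
for n,u,v in [('rk L',120,336),('rk R',135,347),('vent',313,213),('key',247,320),('stop',280,303)]: print('sc',n,P('sc1',u,v))
a=cv2.imread('pics/top1.png'); b=cv2.imread('pics/sc1.png')
f=lambda i,x,y,w:cv2.resize(i[y:y+w*3//4,x:x+w],(400,300),interpolation=cv2.INTER_CUBIC)
cv2.imwrite('pics/cr1.png',np.vstack([np.hstack([f(a,414,247,80),f(b,80,300,110)]),np.hstack([f(a,332,195,80),f(a,230,225,80)])]))
E
```

```text
rk up [ 0.4974 -0.3159  0.0661]
rk lo [ 0.4558 -0.3227  0.0556]
rk mid [ 0.4767 -0.3203  0.0571]
vent [0.5119 0.0971 0.0794]
key [ 0.5842 -0.1579  0.0516]
stop [ 0.601  -0.092   0.0464]
nut [0.5309 0.1594 0.0634]
drain [0.4259 0.2804 0.0814]
sc rk L [ 0.4593 -0.3202  0.0571]
sc rk R [ 0.502  -0.3191  0.0671]
sc vent [0.5167 0.0938 0.0798]
sc key [ 0.5884 -0.1566  0.0517]
sc stop [ 0.603  -0.091   0.0477]
```

View pics/cr1.png

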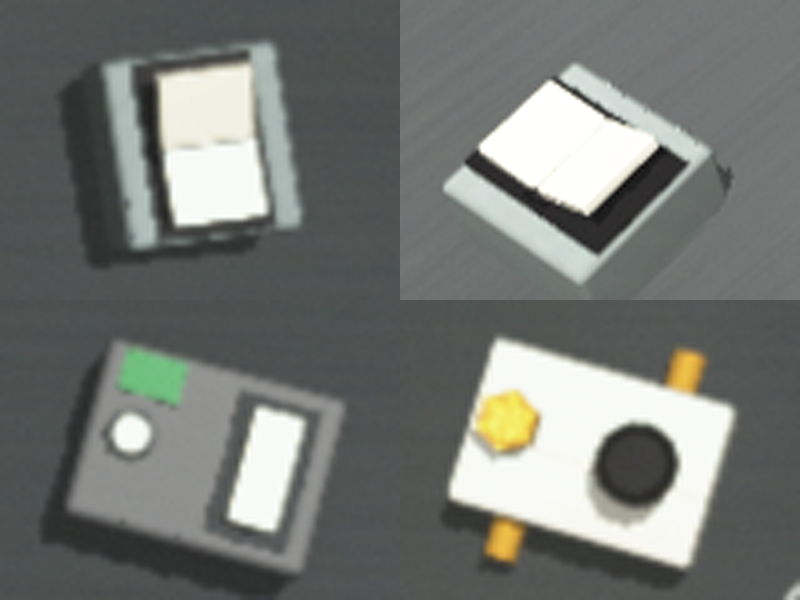

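The raised half is the far one (+x side of world). Its pad is at about (0.500,-0.316), the vent at (0.512,0.096) and the long key at (0.585,-0.157); the two views agree to within 5 mm.

```bash
cat >> h.py <<'E'
from scipy.spatial.transform import Rotation as Ro
def go(x,y,z):
    np.set_printoptions(precision=3,suppress=True)
    o=ctrl.get_obs(); q=o['eef_rot']; R=Ro.from_quat([q[1],q[2],q[3],q[0]]).as_matrix()
    d=R.T@(np.array([x,y,z])-o['eef_pos'])*100
    tilt=np.cross(R[:,2],[0,0,-1])
    print('t',o['time_s'],'pos',o['eef_pos'],'F',o['wrist_force'],'op',o['opening'],'\nd_cm',d,'n',np.linalg.norm(d)/4.17,'tiltfix',R.T@tilt,'\nR',R)
E
python3 -c "
from h import *
go(.5,-.316,.12)"
```

```text
t 0.1 pos [ 0.251 -0.517  0.23 ] F [ 0.659 -0.423 -0.017] op 1.0014418884105292 
d_cm [-7.173 11.067 31.171] n 8.116620084866046 tiltfix [-1.     0.002 -0.   ] 
R [[ 0.437 -0.     0.9  ]
 [-0.9    0.002  0.437]
 [-0.002 -1.     0.   ]]
```

Tool y is the approach axis (down); the tool is vertical.

```bash
python3 -m jog '[[[-0.7,0.6,3.1],[0,0,0],0],[[-0.7,0.6,3.1],[0,0,0],0],[[-0.7,0.6,3.1],[0,0,0],0],[[-0.7,0.6,3.1],[0,0,0],0],[[-0.7,0.6,3.1],[0,0,0],0],[[-0.7,1,3.1],[0,0,0],0],[[-0.7,1,3.1],[0,0,0],0],[[-0.7,1,3.1],[0,0,0],0],[[-0.7,1,3.1],[0,0,0],0],[[-0.7,1,3.1],[0,0,0],0],[[0,0,0],[0,0,0],0]]'; python3 -c "
from h import *
go(.5,-.316,.08)"
```

```text
time_s: 1.02
eef_pos: [0.5062, -0.3103, 0.1427]
eef_rot: [0.598, -0.597, 0.38, -0.376]
wrist_force: [-0.7, 0.4, -0.9]
opening: 0.001
t 1.0167 pos [ 0.506 -0.31   0.143] F [-0.713  0.397 -0.948] op 0.0011131678085508434 
d_cm [ 0.283  6.269 -0.794] n 1.5168585430146004 tiltfix [-1.     0.006 -0.   ] 
R [[ 0.429 -0.005  0.903]
 [-0.903  0.005  0.429]
 [-0.006 -1.    -0.002]]
```

```bash
python3 -m jog '[[[0.15,2,-0.4],[0,0,0],0],[[0.13,2,-0.4],[0,0,0],0],[[0,2,0],[0,0,0],0],[[0,0.4,0],[0,0,0],0],[[0,0.4,0],[0,0,0],0],[[0,0.4,0],[0,0,0],0]]'; python3 -c "
from h import *
go(.5,-.316,.055)
snap('wrist','w1');snap('scene','sc2')
cv2.imwrite('pics/cr2.png',np.hstack([cv2.resize(cv2.imread('pics/w1.png'),(400,300)),cv2.resize(cv2.imread('pics/sc2.png')[290:410,60:220],(400,300))]))"
```

```text
time_s: 1.52
eef_pos: [0.5009, -0.3141, 0.068]
eef_rot: [0.599, -0.599, 0.378, -0.373]
wrist_force: [2.0, 1.1, 3.5]
opening: -0.001
t 1.5167 pos [ 0.501 -0.314  0.068] F [2.02  1.054 3.515] op -0.0006735265506101492 
d_cm [ 0.137  1.301 -0.157] n 0.3159273500791241 tiltfix [-1.     0.007 -0.   ] 
R [[ 0.435 -0.006  0.9  ]
 [-0.9    0.005  0.435]
 [-0.007 -1.    -0.003]]
```

View pics/cr2.png

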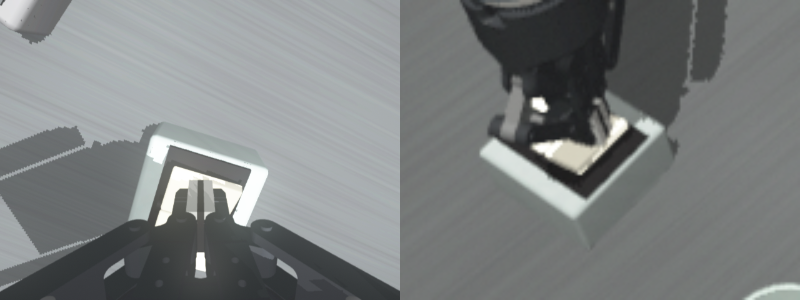

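The wrist view (left) shows the shut fingertips on the raised half, mid width, at about (200,185). The force of about 3.5 N agrees with contact, so I'll push it over.

```bash
python3 -m jog '[[[0,0.4,0],[0,0,0],0],[[0,0.4,0],[0,0,0],0],[[0,0.3,0],[0,0,0],0],[[0,0.2,0],[0,0,0],0],[[0,0.2,0],[0,0,0],0]]'; python3 -c "
from h import *
go(.5,-.316,.0555)"
```

```text
time_s: 2.03
eef_pos: [0.5031, -0.3161, 0.0566]
eef_rot: [0.599, -0.599, 0.376, -0.376]
wrist_force: [0.1, 0.7, 2.6]
opening: -0.001
t 2.0333 pos [ 0.503 -0.316  0.057] F [0.118 0.688 2.582] op -0.0006177637902705525 
d_cm [-0.145  0.108 -0.271] n 0.07811783017809293 tiltfix [-1.  0. -0.] 
R [[ 0.435 -0.     0.901]
 [-0.901  0.     0.435]
 [-0.    -1.    -0.   ]]
```

```bash
python3 -m jog '[[[0,0.2,0],[0,0,0],0],[[0,0.2,0],[0,0,0],0],[[0,0.2,0],[0,0,0],0],[[0,0.1,0],[0,0,0],0]]'; python3 -m jog '[[[0,-2,0],[0,0,0],0],[[0,-4,0],[0,0,0],0],[[0,-4,0],[0,0,0],0],[[-2,-3,-3],[0,0,0],0],[[-3.5,0,-2],[0,0,0],0],[[0,0,0],[0,0,0],0]]'; python3 -c "
from h import *
go(.513,.096,.1)
snap('scene','sc3')
cv2.imwrite('pics/cr3.png',cv2.resize(cv2.imread('pics/sc3.png')[290:410,60:220],(640,480)))
c=snap('top','top2')
for v in range(258,292,3): print(v,P('top2',455,v))"
```

```text
time_s: 2.37
eef_pos: [0.5033, -0.3164, 0.0561]
eef_rot: [-0.599, 0.599, -0.376, 0.375]
wrist_force: [0.0, -0.0, 1.2]
opening: 0.007
time_s: 2.87
eef_pos: [0.4341, -0.2867, 0.1833]
eef_rot: [-0.599, 0.6, -0.379, 0.371]
wrist_force: [-0.4, 1.0, -2.2]
opening: 0.001
t 2.8667 pos [ 0.434 -0.287  0.183] F [-0.38   1.018 -2.196] op 0.0009514047794169624 
d_cm [-30.904   8.44   23.878] n 9.581717440727516 tiltfix [-1.     0.009  0.   ] 
R [[ 0.437 -0.01   0.899]
 [-0.899  0.005  0.437]
 [-0.009 -1.    -0.007]]
258 [ 0.517 -0.321  0.047]
261 [ 0.509 -0.319  0.056]
264 [ 0.502 -0.319  0.055]
267 [ 0.495 -0.318  0.057]
270 [ 0.488 -0.319  0.054]
273 [ 0.481 -0.318  0.057]
276 [ 0.474 -0.318  0.056]
279 [ 0.467 -0.317  0.06 ]
282 [ 0.46  -0.316  0.063]
285 [ 0.453 -0.315  0.066]
288 [ 0.447 -0.314  0.069]
291 [ 0.441 -0.279  0.2  ]
```

View pics/cr3.png

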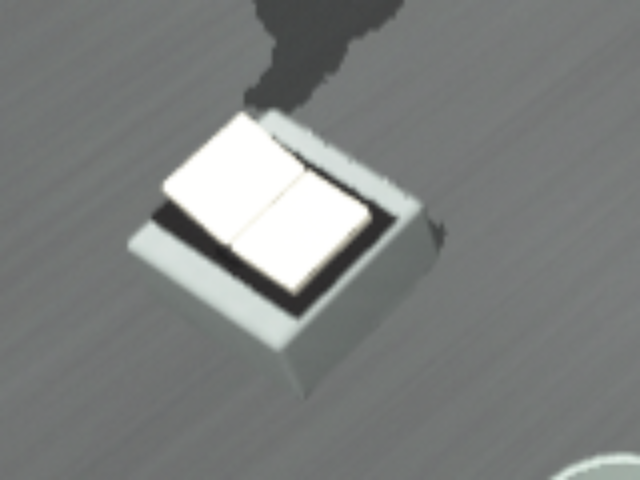

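The rocker is fully over: the far half is level at 56 mm and the near half is raised, with pixels around crop (265,210) agreeing with the depth. On to the vent.

```bash
python3 -m jog '[[[-3.1,0.4,2.4],[0,0,0],0],[[-3.1,0.4,2.4],[0,0,0],0],[[-3.1,0.4,2.4],[0,0,0],0],[[-3.1,0.4,2.4],[0,0,0],0],[[-3.1,0.4,2.4],[0,0,0],0],[[-3.1,0.4,2.4],[0,0,0],0],[[-3.1,0.8,2.4],[0,0,0],0],[[-3.1,0.8,2.4],[0,0,0],0],[[-3.1,0.8,2.4],[0,0,0],0],[[-3,0.8,2.3],[0,0,0],0],[[0,0,0],[0,0,0],0]]'; python3 -c "
from h import *
go(.513,.096,.09)"
```

```text
time_s: 3.88
eef_pos: [0.5353, 0.0986, 0.1235]
eef_rot: [-0.596, 0.599, -0.375, 0.382]
wrist_force: [-0.0, -0.8, -1.0]
opening: 0.004
t 3.8833 pos [0.535 0.099 0.124] F [-0.043 -0.783 -0.977] op 0.003514620784419028 
d_cm [-0.754  3.341 -2.136] n 0.9680116956589151 tiltfix [-1.    -0.012  0.   ] 
R [[ 0.427  0.007  0.904]
 [-0.904 -0.01   0.427]
 [ 0.012 -1.     0.002]]
```

```bash
python3 -m jog '[[[-0.4,1,-1.1],[0,0,0],0],[[-0.4,1,-1.1],[0,0,0],0],[[0,1,0],[0,0,0],0],[[0,0,0],[0,0,0],0]]'; python3 -c "
from h import *
go(.513,.096,.067)
snap('wrist','w2');snap('scene','sc4')
cv2.imwrite('pics/cr4.png',np.hstack([cv2.resize(cv2.imread('pics/w2.png'),(400,300)),cv2.resize(cv2.imread('pics/sc4.png')[150:270,240:400],(400,300))]))"
```

```text
time_s: 4.22
eef_pos: [0.5155, 0.1004, 0.0896]
eef_rot: [-0.597, 0.6, -0.372, 0.38]
wrist_force: [-0.4, 0.2, 0.4]
opening: 0.0
t 4.2167 pos [0.515 0.1   0.09 ] F [-0.4    0.188  0.421] op 0.00026483268539688633 
d_cm [ 0.266  2.266 -0.42 ] n 0.5562788257440251 tiltfix [-1.    -0.012 -0.   ] 
R [[ 0.434  0.008  0.901]
 [-0.901 -0.01   0.435]
 [ 0.012 -1.     0.003]]
```

View pics/cr4.png

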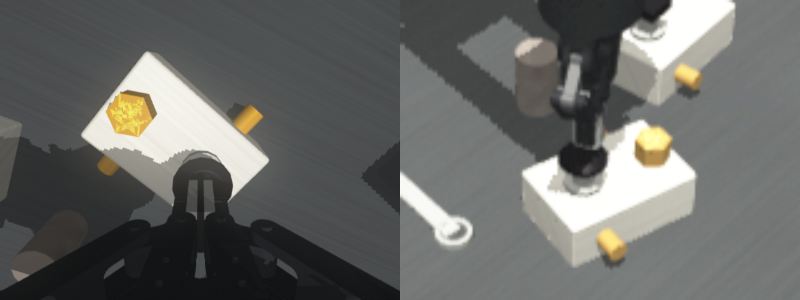

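The fingertips are centred over the mushroom (wrist view about (202,185)), and the nut is clear. I'll press.

```bash
python3 -m jog '[[[0.2,0.5,-0.3],[0,0,0],0],[[0,0.5,0],[0,0,0],0],[[0,0.5,0],[0,0,0],0],[[0,0.5,0],[0,0,0],0],[[0,0.4,0],[0,0,0],0],[[0,0.4,0],[0,0,0],0],[[0,0.3,0],[0,0,0],0],[[0,0.3,0],[0,0,0],0]]'; python3 -c "
from h import *
go(.513,.096,.067)"
```

```text
time_s: 4.98
eef_pos: [0.52, 0.095, 0.0665]
eef_rot: [-0.598, 0.599, -0.371, 0.383]
wrist_force: [-17.0, 0.8, 35.3]
opening: 0.0
t 4.9833 pos [0.52  0.095 0.066] F [-17.042   0.831  35.316] op 3.532511462983948e-05 
d_cm [-0.387 -0.064 -0.586] n 0.16911684174181457 tiltfix [-1.    -0.015  0.   ] 
R [[ 0.432  0.013  0.902]
 [-0.902 -0.01   0.432]
 [ 0.015 -1.     0.007]]
```

It is at its end stop (z = 66.5 mm, 35 N). I'll retreat and look.

```bash
python3 -m jog '[[[0,-1.5,0],[0,0,0],0],[[0,-3,0],[0,0,0],0],[[2,-2,-2],[0,0,0],0],[[3.5,-1,-1],[0,0,0],0],[[3.5,0,-1],[0,0,0],0],[[3,0,0],[0,0,0],0],[[0,0,0],[0,0,0],0]]'; python3 -c "
from h import *
go(.585,-.157,.08)
snap('top','top3');snap('scene','sc5')
for u in (273,277,281): print(P('top3',u,258))
for u,v in ((313,216),(313,219)): print(P('sc5',u,v))"
```

```text
time_s: 5.57
eef_pos: [0.5367, -0.0338, 0.1481]
eef_rot: [-0.599, 0.6, -0.366, 0.383]
wrist_force: [-0.6, 0.3, 0.2]
opening: 0.0
t 5.5667 pos [ 0.537 -0.034  0.148] F [-0.616  0.29   0.239] op 1.0181040452103328e-05 
d_cm [13.034  7.084 -1.137] n 3.567980269122385 tiltfix [-1.    -0.022  0.   ] 
R [[ 0.438  0.019  0.899]
 [-0.899 -0.015  0.438]
 [ 0.022 -1.     0.011]]
[0.513 0.108 0.065]
[0.513 0.098 0.066]
[0.513 0.089 0.066]
[0.514 0.097 0.068]
[0.519 0.091 0.067]
```

The vent is home: head top at 66–67 mm in both views. Now to the key, at height.

```bash
python3 -m jog '[[[3,0.5,-0.3],[-0.01,0,0.022],0],[[3,0.5,-0.3],[0,0,0],0],[[3,0.5,-0.3],[0,0,0],0],[[3,1,0],[0,0,0],0],[[0.5,1,0],[0,0,0],0],[[0,0,0],[0,0,0],0]]'; python3 -c "
from h import *
go(.586,-.157,.068)"
```

```text
time_s: 6.17
eef_pos: [0.5802, -0.1413, 0.1062]
eef_rot: [0.602, -0.601, 0.376, -0.367]
wrist_force: [-1.1, 0.2, -0.2]
opening: -0.003
t 6.1667 pos [ 0.58  -0.141  0.106] F [-1.148  0.212 -0.231] op -0.0025472799692536872 
d_cm [ 1.706  3.804 -0.161] n 1.0005454709086274 tiltfix [-1.     0.012 -0.   ] 
R [[ 0.447 -0.01   0.895]
 [-0.895  0.008  0.447]
 [-0.012 -1.    -0.005]]
```

```bash
python3 -m jog '[[[1,1,-0.1],[0,0,0],0],[[0.7,1,0],[0,0,0],0],[[0,1,0],[0,0,0],0],[[0,0.7,0],[0,0,0],0],[[0,0,0],[0,0,0],0]]'; python3 -c "
from h import *
go(.586,-.157,.046)
snap('wrist','w3');snap('scene','sc6')
cv2.imwrite('pics/cr5.png',np.hstack([cv2.resize(cv2.imread('pics/w3.png'),(400,300)),cv2.resize(cv2.imread('pics/sc6.png')[260:380,180:340],(400,300))]))"
```

```text
time_s: 6.58
eef_pos: [0.5843, -0.1492, 0.0648]
eef_rot: [0.603, -0.601, 0.377, -0.364]
wrist_force: [-0.9, 0.4, -1.1]
opening: -0.001
t 6.5833 pos [ 0.584 -0.149  0.065] F [-0.851  0.411 -1.101] op -0.0011911591287293002 
d_cm [ 0.805  1.87  -0.185] n 0.4902904502595146 tiltfix [-1.     0.018 -0.   ] 
R [[ 0.451 -0.015  0.892]
 [-0.892  0.012  0.451]
 [-0.018 -1.    -0.008]]
```

View pics/cr5.png

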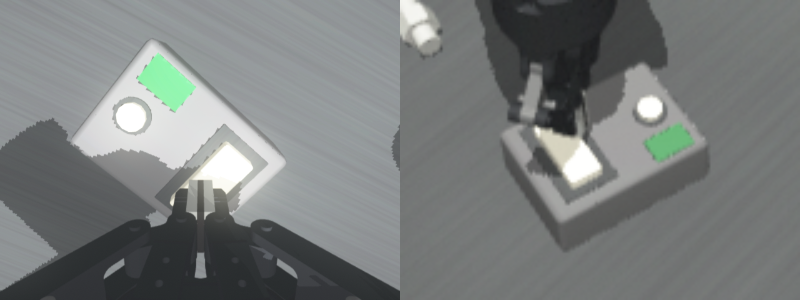

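The fingertips (about (200,185) in the wrist view) are a little short of the key centre (about (213,178)), which agrees with the computed +8 mm in tool x. I'll shift before pressing.

```bash
python3 -m jog '[[[0.8,0,0.3],[0.008,0,-0.017],0],[[0.2,0,0],[0,0,0],0],[[0,0,0],[0,0,0],0]]'; python3 -c "
from h import *
go(.586,-.157,.046)"
```

```text
time_s: 6.93
eef_pos: [0.5939, -0.1572, 0.0679]
eef_rot: [0.603, -0.602, 0.368, -0.372]
wrist_force: [0.5, 0.3, 0.1]
opening: 0.002
t 6.9333 pos [ 0.594 -0.157  0.068] F [0.464 0.333 0.118] op 0.001903674546068776 
d_cm [-0.384  2.184 -0.704] n 0.557961086642865 tiltfix [-1.    -0.004  0.   ] 
R [[ 0.453  0.005  0.892]
 [-0.892 -0.002  0.453]
 [ 0.004 -1.     0.004]]
```

```bash
python3 -m jog '[[[-0.2,0.7,-0.5],[0,0,0],0],[[0,0.4,0],[0,0,0],0],[[0,0.4,0],[0,0,0],0],[[0,0.3,0],[0,0,0],0],[[0,0.3,0],[0,0,0],0],[[0,0.2,0],[0,0,0],0],[[0,0.2,0],[0,0,0],0]]'; python3 -c "
from h import *
go(.586,-.157,.046)"
```

```text
time_s: 7.52
eef_pos: [0.5897, -0.1588, 0.0456]
eef_rot: [0.603, -0.602, 0.367, -0.373]
wrist_force: [-11.8, 5.1, 30.1]
opening: -0.0
t 7.5167 pos [ 0.59  -0.159  0.046] F [-11.827   5.137  30.093] op -8.760839285377122e-05 
d_cm [-0.332 -0.047 -0.248] n 0.10005354196166724 tiltfix [-1.    -0.007 -0.   ] 
R [[ 0.452  0.008  0.892]
 [-0.892 -0.004  0.452]
 [ 0.007 -1.     0.006]]
```

The key is fully down (z = 45.6 mm, 30 N). Release it.

```bash
python3 -m jog '[[[0,-0.5,0],[0,0,0],0],[[0,-1.5,0],[0,0,0],0],[[0,-3,0],[0,0,0],0],[[0,-4,0],[0,0,0],0],[[-1,-3,-4],[0,0,0],0],[[-1,0,-4],[0,0,0],0],[[-1,0,-4],[0,0,0],0],[[-1,0,-4],[0,0,0],0],[[0,0,0],[0,0,0],0],[[0,0,0],[0,0,0],0]]'; python3 -c "
from h import *
go(.586,-.157,.046)
snap('scene','sc7');snap('top','top4')
for n,u,v in [('rk far',455,265),('rk near',456,285),('vent',277,258),('key',386,229),('stop',358,222),('nut',251,250),('drain',196,295)]: print(n,P('top4',u,v),P('top1',u,v))
d=np.abs(cv2.imread('pics/sc1.png').astype(int)-cv2.imread('pics/sc7.png')).max(2)>40
print(d[290:350,215:310].sum(),'timer diff px')"
```

```text
time_s: 8.35
eef_pos: [0.4308, -0.1945, 0.1633]
eef_rot: [-0.603, 0.603, -0.365, 0.373]
wrist_force: [1.4, -0.3, 0.2]
opening: 0.002
t 8.35 pos [ 0.431 -0.195  0.163] F [ 1.393 -0.271  0.187] op 0.0018666901224651967 
d_cm [ 3.606 11.837 15.475] n 4.75164038390607 tiltfix [-1.   -0.01  0.  ] 
R [[ 0.455  0.009  0.891]
 [-0.891 -0.006  0.455]
 [ 0.01  -1.     0.005]]
rk far [ 0.5   -0.319  0.055] [ 0.5   -0.316  0.066]
rk near [ 0.454 -0.193  0.519] [ 0.453 -0.32   0.055]
vent [0.512 0.098 0.069] [0.512 0.097 0.079]
key [ 0.584 -0.158  0.052] [ 0.584 -0.158  0.052]
stop [ 0.601 -0.092  0.048] [ 0.601 -0.092  0.046]
nut [0.531 0.159 0.065] [0.531 0.159 0.063]
drain [0.426 0.28  0.082] [0.426 0.28  0.081]
0 timer diff px
```

View pics/sc7.png

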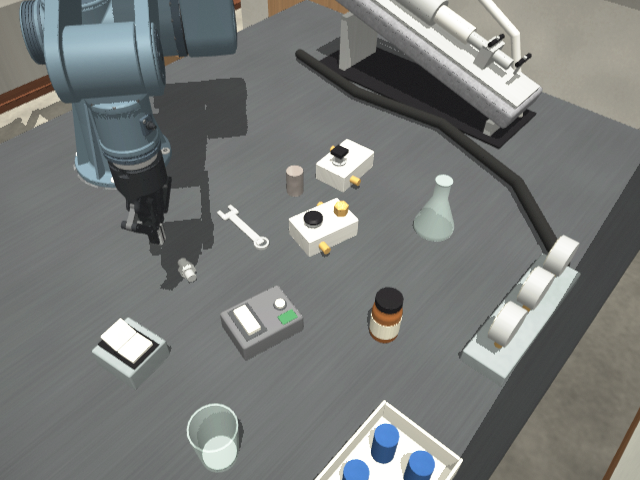

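Everything stands in place. The vent reading has one noisy value (69 against 66 mm), so I'll average a patch before handing in.

```bash
python3 - <<'E'
from h import *
for f in ('top1','top3','top4'):
    print(f,np.median([P(f,u,v,d=np.load('/tmp/%s.npz'%f)['depth'][v,u])[2] for u in range(273,282) for v in range(254,263)]))
for f in ('sc5','sc7'): print(f,np.median([P(f,u,v)[2] for u in range(309,318) for v in range(217,221)]))
E
```

```text
top1 0.07947722021793235
top3 0.06682940889476696
top4 0.06639606717129731
sc5 0.06700381867619498
sc7 0.06748611581285024
```

```bash
python3 -c "
from bench import ctrl
print(ctrl.hand_in())"
```

```text
the job is handed in; nothing more can be done
None
```

I ran the leak test in order with the fingers shut, and handed it in at about 8.5 s of robot time. No verdict was reported.

- **Rocker:** it is pushed over. The far half now reads level at about 56 mm, and after the push the near half stood up at about 25 degrees.
- **Vent plunger:** it was pushed to its stop at about 35 N. In both views the head now averages 66–67 mm, against 67 mm for fully home. One single-spot reading gave 69 mm, and the averages did not bear it out.
- **Long key:** the fingertips went down to 45.6 mm at 30 N, which is the full 6 mm. It is back up at 52 mm.
- **Left alone:** the timer box shows no change in the scene image. The round key, drain plunger and nut read the same to about 2 mm. The other loose things stand where they were, by eye in the last picture.
- **Arm:** it ended clear of everything, at a height of 0.16 m.

Fingertip landings were up to about 1 cm off the computed targets, so I corrected sideways before pressing the vent and the long key. The last depth reading on the near half of the rocker was blocked by the arm, so its raised position rests on the measurement and picture taken right after the push. The last picture agrees with it.

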